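# Find the release notch in a glass mould's rim and hold the mould open

## Robot

A 6-joint arm with a two-finger parallel gripper is mounted at the origin on the work surface. World frame = base frame: x ahead of the robot, y to its left, z up, the work surface at z = 0. Lengths are in m, angles in rad, forces in N, time in s.
With the tool pointing down it reaches from about 0.3 to 0.875 m from the base axis. Payload 6.4 kg.
Tool frame: the origin (TCP) lies midway between the tips of the shut fingers; the grasp point (between the pads) lies 19 mm behind it (ctrl.tcp_to_grasp is the distance from the TCP to the grasp point, in m); z points along the fingers, y is the direction in which the jaws open and shut (so a half turn about z gives the same grasp; the last joint's range is limited). The gripper opens to 85 mm and grips with 20 to 120 N. Pads are 22 mm wide; open, the fingers measure 114 mm over their backs; the gripper's body (76 mm by 85 mm) begins 54 mm behind the grasp point. The pads swing forward as they close: fully open they stand 13 mm farther back than shut.
Start: joints at [-1.453, 0.181, 1.607, -0, 1.354, -0.206], TCP at [0.183, -0.545, 0.231] pointing down, gripper open.
Joint ranges: [-2.99, 2.99], [-0.89, 2.07], [0.3, 2.58], [-1.14, 4.28], [0, 2.63], [-3.12, 3.12]. Speed limits (rad/s): [2.57, 2.57, 3.01, 3.14, 3.14, 3.14].

## Interface

Orientations are given as a unit quaternion [w, x, y, z].
In Python, from bench import monitor, imaging, order, spotter, ctrl gives the robot as it stands.
- The arm moves only by the shell command python3 -m pendant 'ROWS'. ROWS is JSON, a list that holds one entry, the list of rows, each a list of 5 numbers: the shift along the world's x, y, z in mm, then the turn about the world's z in degrees, then the finger opening in mm, from 0 to 85.4. A call has 1 to 8 rows; each row shifts and turns the commanded pose from where the row before left it; what a row does not reach is not made up. A row lasts 1/8 s, in which the tool goes at most 62.5 mm and 10.7 degrees, less where a joint would pass 70% of its speed; a pose out of reach is approached as far as the arm can. A call with a gripper value outside its range is refused whole. The fingers move at their own pace and stop on an object; the grip force is fixed at half the most. Time passes only in rows, so rows that do not move let the fingers close. It gives the time, the measured TCP pose, the force and the opening at its end, in the units of the state.
- monitor.get_obs(): the state, without advancing time (a new reading comes with each control period).
- imaging.camera(name): name is "scene" or "top" or "wrist"; returns a dict with "img" (480x640x3 uint8, red, green, blue), "vfov" (degrees; the focal length in pixels is half the picture's height over the tangent of half this angle, whatever the lens; pixels are square), "cx", "cy" (the principal point, pixels), "distortion" ([k1, k2, p1, p2, k3] as OpenCV has them; the pictures are not rectified), "origin" and "orientation" of the camera in the world. Camera axes: x right, y down, z forward; pixel columns grow to the right and rows downward; lengths in m; the calibration is good to about 2 mm. A picture is of the moment at which its call begins. There is no depth.
- order.hand_in(): hands the job in, once; it reports no verdict.
Trained networks look in the newest picture that a camera, given by its name, has taken for a name from the list of things; names that differ only in an ending like _2 or _b are one class to them, and where a whole thing is asked for, a point or a joint stands for the part that bears it (a point fixed in the world has none). Each returns a list of dicts, best first, with "confidence" (0 to 1); they miss things now and then, are a little off and sometimes report something else, mostly with a low value. They report only what shows in the picture. A call takes as long as a camera call. They do not tell look-alikes from the thing itself.
- spotter.recognise(camera, thing): "at" ([x, y, z] in m, in the coordinates of the camera as it stood for that picture, good to about 4 mm: the middle of the surface that is visible of it).
- spotter.tip_of(camera, thing): "at" ([x, y, z] in m, in the coordinates of the camera as it stood for that picture, good to about 4 mm: a listed point, or the origin of a listed thing).
The state is a dict: "time_s": time; "q": joint angles; "dq": joint speeds; "joint_efforts": joint torques, N m; "eef_pos": TCP position; "eef_rot": TCP orientation; "wrist_force": force on the tool from outside, world axes, zero at the start; "torque": the same for the moment, N m; "opening": opening from 0.0 (shut) to 1.0 (fully open).
Only numpy, scipy, OpenCV 4.12 (cv2) and the standard library are available. Lean on these libraries where they do the work, as an engineer would, in place of code of your own. Each camera call takes 0.05 s, during which the arm holds its last target. There are 200 camera calls.

## Task

Put a shut fingertip on top of the mould stand's round dark rim at the brass mark and sweep it along the rim, clockwise as seen from above, until it finds the hidden notch; then press the release key inside the notch fully down, so that the wooden mould halves part around the amber glass. Finish while still holding the key down with the fingertip. Leave the glass and the tools lying around it where they are, and grasp or lift nothing.

Things in the scene. Friction and masses are not known exactly. Their poses are not given: they have to be found in the camera images.
- stand: The mould stand, fixed to the table: grey round base, 270 mm across at the foot, 45 mm high, with a dark steel circular rim on it. Origin: centre of its underside, on the table and on the rim's axis; z up; its -x axis points from the centre to the brass mark. Inside the rim two brown wooden mould halves (top at 81 mm, outer radius 54 mm) move 8 mm outwards each as the key goes down.
- rim_center (a point): Centre of the rim at the height of its flat top, 75 mm above the table. The rim is 24 mm wide, centre line 100 mm from here, free on both sides to 30 mm below its top; level and unbroken but for one notch through its whole width, 59 mm long along the rim at its centre line (52 at the inner edge), whose middle lies at an unknown 70 to 180 degrees clockwise (from above) of the brass mark: from -x by +y to +x of the stand.
- start_mark (a point): Point on the centre line of the rim's top face beside the brass mark, where the sweep starts. The small brass mark (12 mm wide) sits on the grey base just outside the rim, 124 mm from the axis.
- release (a joint): Travel of the release key, m: 0 = up, 0.009 = fully down. The key (same dark steel, flat top 50 mm along the rim by 21 mm) fills the notch; its top lies 10 mm below the rim's top when up. It goes straight down against a spring, 2 N at the start to about 6.5 N fully down, then a hard stop; it springs back when let go.
- tumbler: Amber glass tumbler, 46 mm across, 60 mm high, standing loose at the middle of the stand; origin at the centre of its underside, z up. Leave it standing.
- jacks: pair of steel jacks (large sprung tongs) lying flat, 250 x 46 mm, 12 mm high; a loose bystander to leave alone, origin on its underside.
- paddle: black graphite paddle with a wooden handle lying flat, 250 x 70 mm, 16 mm high; a loose bystander to leave alone, origin on its underside.
- wood_block: round turned-wood shaping bowl, 84 mm across, 50 mm high; a loose bystander to leave alone, origin on its underside.
- wax_tin: round aluminium wax tin, 72 mm across, 35 mm high; a loose bystander to leave alone, origin on its underside.
- frit_jar: green glass jar, 60 mm across, 85 mm high; a loose bystander to leave alone, origin on its underside.
- chisel: screwdriver lying flat, about 200 mm long; a loose bystander to leave alone, origin on its underside.
There are look-alikes about, which are no part of the job. There is more than one size of the tumbler; the one meant has the size given above.

How it is judged:
On the way, in this order (a step that is already met when the one before it is completed fails the run):
1. a fingertip touches the rim at the brass mark (within 30 mm) (contact force between the fingers and stand above 0.3 N and horizontal distance between the grasp point and stand between 0.07 and 0.13 m and x of the grasp point in the frame of stand below 0 m and value of joint release below 0.002 m and y of the grasp point in the frame of stand between -0.03 and 0.03 m), for 0.05 s.
2. a fingertip touches the rim some 25 degrees clockwise of the mark, the key not yet pressed (contact force between the fingers and stand above 0.3 N and horizontal distance between the grasp point and stand between 0.07 and 0.13 m and x of the grasp point in the frame of stand below 0 m and value of joint release below 0.002 m and y of the grasp point in the frame of stand between 0.035 and 0.062 m), for 0.05 s.
3. a fingertip touches the rim some 45 degrees clockwise of the mark, the key not yet pressed (contact force between the fingers and stand above 0.3 N and horizontal distance between the grasp point and stand between 0.07 and 0.13 m and x of the grasp point in the frame of stand below 0 m and value of joint release below 0.002 m and y of the grasp point in the frame of stand between 0.062 and 0.088 m), for 0.05 s.
4. the release key is pressed down by the fingers (value of joint release above 0.0075 m and contact force between the fingers and stand above 1 N), for 0.2 s.
At the end, for the whole second after the job is handed in: The release key is held at least 7.5 mm down (of 9 mm) by the fingers, pressing with more than 1 N, while the glass stands upright and at rest in the middle of the stand (within 12 mm of its axis) (all of step 4 and angle between tumbler's own z axis and vertical below 0.1 rad and horizontal distance between tumbler and stand below 0.012 m and height (world z) of tumbler below 0.05 m and linear speed of tumbler below 0.03 m/s); the arm keeps its last pose, push and grip.
It fails at once if the glass is lifted, tipped or shoved more than 12 mm (distance of tumbler from where it was at the start of the episode above 0.012 m or angle between tumbler's own z axis and vertical above 0.3 rad).
It fails at once if a tool or container on the table is moved more than 20 mm or lifted (distance of any of jacks, paddle, wood_block, wax_tin, frit_jar, chisel from where it was at the start of the episode above 0.02 m).
It also fails if it takes over 72 s, if anything falls off the work surface, if the arm or the gripper's body presses on something with over 40 N, if the wrist force passes 120 N, or if a joint passes its speed limit or range.

## Working session

There is one attempt and no reset: what is moved stays moved. The work goes in short steps, Python scripts to look and compute and a shell command to move; the robot and the scene stay as the last step left them, time stands still between calls to the robot, and variables do not carry over. Pictures are saved under pics/ and viewed, about 8 in all and at most 12, crops included, and the job is handed in when it is done.

```bash
mkdir -p pics && cat > h.py <<'E'
import numpy as np,cv2
from scipy.spatial.transform import Rotation as R
from bench import monitor, imaging, order, spotter, ctrl
def rot(q): return R.from_quat([q[1],q[2],q[3],q[0]]).as_matrix()
def K(c):
    f=240/np.tan(np.radians(c["vfov"])/2); return np.array([[f,0,c["cx"]],[0,f,c["cy"]],[0,0,1.]])
def w(c,p): return rot(c["orientation"])@np.array(p)+np.array(c["origin"])
def px2w(c,uv,z):
    n=cv2.undistortPoints(np.array([[uv]],float),K(c),np.array(c["distortion"],float))[0,0]
    d=rot(c["orientation"])@np.array([n[0],n[1],1]);o=np.array(c["origin"])
    return o+d*(z-o[2])/d[2]
def w2px(c,p):
    r=rot(c["orientation"]).T; rv=cv2.Rodrigues(r)[0]; t=-r@np.array(c["origin"])
    return cv2.projectPoints(np.array([p],float),rv,t,K(c),np.array(c["distortion"],float))[0][0,0]
def save(c,n): cv2.imwrite("pics/"+n,c["img"][:,:,::-1])
E
python3 - <<'E'
from h import *
for n in("top","scene"):
    c=imaging.camera(n);save(c,n+"0.png");print(n,np.round(c["origin"],3))
    for t in("stand","rim_center","start_mark","tumbler","release","jacks","paddle","wood_block","wax_tin","frit_jar","chisel"):
        print(t,[(np.round(w(c,d["at"]),3).tolist(),round(d["confidence"],2)) for d in spotter.tip_of(n,t)[:3]])
s=monitor.get_obs();print(s["eef_pos"],s["eef_rot"],s["wrist_force"])
E
```

```text
top [ 0.399 -0.008  0.92 ]
stand [([0.551, 0.06, 0.003], 0.64)]
rim_center [([0.547, 0.062, 0.077], 0.79)]
start_mark [([0.451, 0.082, 0.076], 0.66), ([0.551, 0.067, 0.047], 0.63)]
tumbler [([0.549, 0.066, 0.046], 0.88), ([0.326, 0.108, 0.002], 0.81), ([0.565, -0.177, -0.001], 0.68)]Traceback (most recent call last):
  File "<stdin>", line 5, in <module>
ValueError: it knows: chisel, frit_jar, jacks, paddle, rim_center, stand, start_mark, tumbler, wax_tin, wood_block
```

View pics/top0.png

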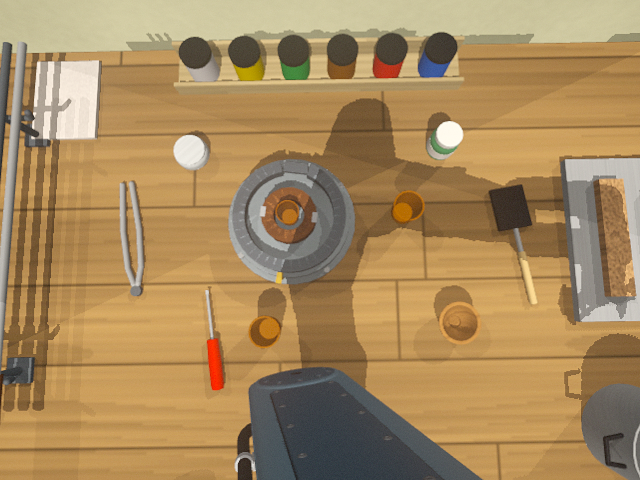

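The top view shows the stand at about (291,221), with the brass mark at (279,277) on the robot's side. There are spare tumblers at (265,331) and (408,207). I'll measure the mark and crop the rim.

```bash
python3 - <<'E'
from h import *
c=imaging.camera("top");im=c["img"]
cv2.imwrite("pics/crop1.png",cv2.resize(im[145:300,215:370],(600,600),interpolation=cv2.INTER_CUBIC)[:,:,::-1])
h=cv2.cvtColor(im,cv2.COLOR_RGB2HSV)
m=(h[...,0]>18)&(h[...,0]<30)&(h[...,1]>150)&(h[...,2]>120);m[:268]=0;m[290:]=0;m[:,:265]=0;m[:,295:]=0
v,u=np.nonzero(m);print(len(u),u.mean(),v.mean());mk=px2w(c,(u.mean(),v.mean()),.046);print("mark",mk)
P={}
for n in("top","scene"):
    c=imaging.camera(n);save(c,n+"1.png")
    for t in("stand","rim_center","start_mark","tumbler"):
        print(n,t,[(np.round(w(c,d["at"]),3).tolist(),round(d["confidence"],2)) for d in spotter.tip_of(n,t)[:3]])
s=monitor.get_obs();print(s["eef_pos"],s["eef_rot"],s["wrist_force"],s["opening"])
E
```

```text
58 278.82758620689657 277.82758620689657
mark [0.42825893 0.08460919 0.046     ]
top stand [([0.549, 0.059, 0.004], 0.94), ([0.515, 0.402, 0.001], 0.51)]
top rim_center [([0.55, 0.063, 0.072], 0.83)]
top start_mark [([0.45, 0.082, 0.071], 0.98)]
top tumbler [([0.567, -0.179, 0.002], 0.92), ([0.549, 0.066, 0.045], 0.69), ([0.324, 0.106, 0.002], 0.62)]
scene stand [([0.553, 0.061, 0.002], 0.72), ([0.553, 0.061, 0.047], 0.4)]
scene rim_center [([0.548, 0.062, 0.076], 0.69)]
scene start_mark [([0.449, 0.081, 0.079], 0.88)]
scene tumbler [([0.56, -0.175, -0.003], 0.75), ([0.322, 0.11, 0.001], 0.66), ([0.551, 0.057, 0.051], 0.59)]
[ 0.18294284 -0.5451219   0.2312976 ] [-1.20115793e-05  9.86925209e-01  1.61178881e-01 -2.68813255e-05] [0.38358881 1.23048167 0.40736934] 1.0040582454491256
```

View pics/crop1.png

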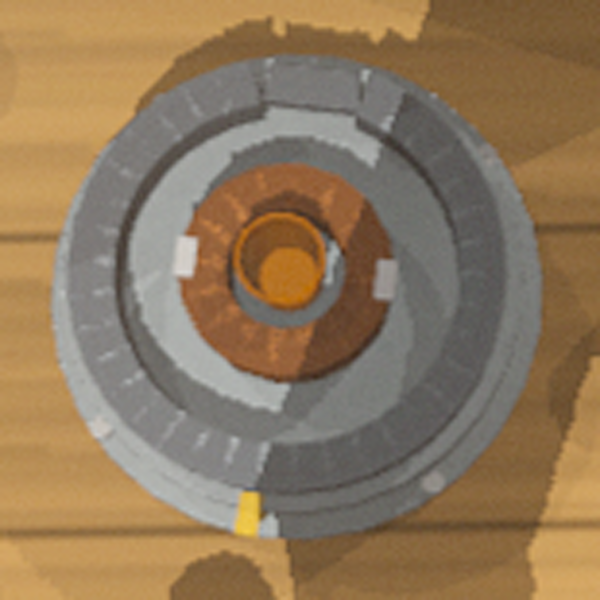

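View pics/scene1.png

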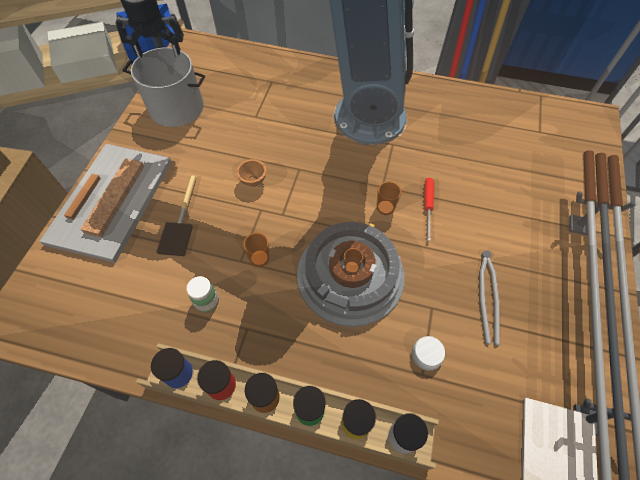

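The crop shows the key outline at the far side of the rim, around crop (313,85). It is about 55 mm long, which matches the notch. I'll compute its angle and the first move.

```bash
python3 - <<'E'
from h import *
c=imaging.camera("top")
C=np.array([.549,.062]);mk=np.array([.4283,.0846]);ex=-(mk-C)/np.linalg.norm(mk-C);ey=np.array([-ex[1],ex[0]])
f=lambda a,b:(215+a*155/600,145+b*155/600)
for n,p,z in(("key",f(313,86),.065),("keyL",f(264,88),.07),("keyR",f(362,88),.07),("rimL",f(70,260),.075),("rimR",f(506,260),.075)):
    q=px2w(c,p,z)[:2]-C;x,y=q@ex,q@ey;print(n,(q+C).round(4),"r",np.hypot(x,y).round(4),"cw deg",np.degrees(np.arctan2(y,-x)).round(1))
print(np.linalg.norm(mk-C),ex,ey)
for a in range(0,181,15):
    t=np.radians(a);print(a,((C+.1*(-np.cos(t)*ex+np.sin(t)*ey))*1000).round(1))
E
python3 -m pendant '[[[25,60,0,0,0],[25,57,0,0,0],[25,57,0,0,0],[25,57,0,0,0],[25,57,0,0,0],[25,57,0,0,0],[25,57,0,0,0],[25,57,0,0,0]]]'
```

```text
key [0.6499 0.0474] r 0.102 cw deg 177.6
keyL [0.6479 0.0726] r 0.0994 cw deg 163.3
keyR [0.6469 0.0216] r 0.1059 cw deg -168.2
rimL [0.5578 0.1715] r 0.1099 cw deg 84.0
rimR [ 0.5539 -0.0508] r 0.1129 cw deg -103.1
0.12279759769637191 [ 0.98291825 -0.18404269] [0.18404269 0.98291825]
0 [450.7  80.4]
15 [458.8 105.2]
30 [473.1 127.1]
45 [492.5 144.5]
60 [515.8 156.3]
75 [541.3 161.7]
90 [567.4 160.3]
105 [592.2 152.2]
120 [614.1 137.9]
135 [631.5 118.5]
150 [643.3  95.2]
165 [648.7  69.7]
180 [647.3  43.6]
time_s: 1.85
eef_pos: [0.3826, -0.0867, 0.2318]
eef_rot: [0.001, 0.987, 0.161, 0.001]
wrist_force: [1.6, -0.3, 0.8]
opening: -0.002
```

```bash
python3 -m pendant '[[[20,56,0,0,0],[24,56,0,0,0],[24,55,0,0,0],[0,0,-50,0,0],[0,0,-50,0,0],[0,0,-30,0,0],[0,0,-12,0,0],[0,0,0,0,0]]]'
python3 - <<'E'
from h import *
c=imaging.camera("wrist");save(c,"wr1.png")
s=monitor.get_obs();print(s["eef_pos"])
for t in("rim_center","start_mark"):
    print(t,[(np.round(w(c,d["at"]),4).tolist(),round(d["confidence"],2)) for d in spotter.tip_of("wrist",t)[:3]])
E
```

```text
time_s: 2.85
eef_pos: [0.45, 0.0785, 0.0893]
eef_rot: [-0.0, 0.987, 0.161, -0.0]
wrist_force: [0.1, 0.2, 0.2]
opening: 0.003
[0.45077546 0.07843017 0.0901608 ]
rim_center []
start_mark [([0.4518, 0.0833, 0.0723], 0.68)]
```

View pics/wr1.png

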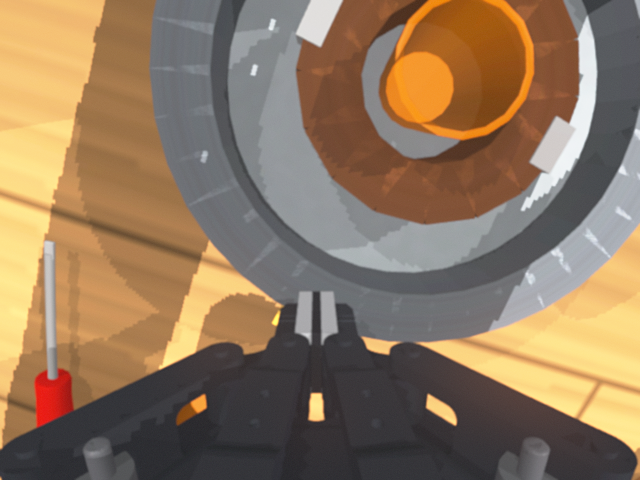

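The wrist view shows the fingertips at (316,293) over the rim band. The brass mark just shows at (277,317) beside them. I'll lower gently.

```bash
python3 -m pendant '[[[0,2,-8,0,0],[0,0,-3,0,0],[0,0,-1,0,0],[0,0,-1,0,0],[0,0,0,0,0]]]'; python3 -m pendant '[[[0,0,-1,0,0],[0,0,-1,0,0],[0,0,0,0,0]]]'
```

```text
time_s: 3.62
eef_pos: [0.45, 0.0806, 0.0763]
eef_rot: [0.0, 0.987, 0.161, -0.0]
wrist_force: [0.4, -0.1, 0.5]
opening: -0.0
time_s: 4.0
eef_pos: [0.4501, 0.0805, 0.075]
eef_rot: [0.0, 0.987, 0.161, -0.0]
wrist_force: [-3.5, 0.4, 8.4]
opening: 0.0
```

```bash
python3 -m pendant '[[[3.5,12.5,0,0,0],[5,12.5,0,0,0],[6,11.5,0,0,0],[8,10.5,0,0,0],[0,0,0,0,0]]]'; python3 -m pendant '[[[9,9,0,0,0],[10.5,8,0,0,0],[0,0,0,0,0]]]'
```

```text
time_s: 4.62
eef_pos: [0.4739, 0.1283, 0.0751]
eef_rot: [-0.0, 0.987, 0.161, 0.001]
wrist_force: [3.1, 3.1, 4.6]
opening: 0.0
time_s: 5.0
eef_pos: [0.4928, 0.1445, 0.075]
eef_rot: [0.0, 0.987, 0.161, 0.0]
wrist_force: [-0.1, -0.8, 7.0]
opening: -0.0
```

```bash
python3 -m pendant '[[[11,6.5,0,0,0],[12,5,0,0,0],[13,3.5,0,0,0],[13,2,0,0,0],[0,0,0,0,0]]]'; python3 -m pendant '[[[13,0,0,0,0],[13,-1.5,0,0,0],[13,-3.5,0,0,0],[12,-5,0,0,0],[0,0,0,0,0]]]'
```

```text
time_s: 5.62
eef_pos: [0.5411, 0.1616, 0.075]
eef_rot: [-0.0, 0.987, 0.161, -0.0]
wrist_force: [-1.8, -0.1, 8.7]
opening: -0.005
time_s: 6.25
eef_pos: [0.5928, 0.1516, 0.0751]
eef_rot: [-0.0, 0.987, 0.161, 0.001]
wrist_force: [0.9, 0.3, 5.5]
opening: -0.0
```

```bash
python3 -m pendant '[[[11.5,-6.5,0,0,0],[10.5,-8,0,0,0],[9.5,-9,0,0,0],[8,-10.5,0,0,0],[0,0,0,0,0]]]'; python3 -m pendant '[[[6.5,-11.5,0,0,0],[5,-12,0,0,0],[0,0,0,0,0]]]'
```

```text
time_s: 6.88
eef_pos: [0.6325, 0.1171, 0.0751]
eef_rot: [-0.0, 0.987, 0.161, 0.001]
wrist_force: [0.9, -0.3, 4.7]
opening: 0.001
time_s: 7.25
eef_pos: [0.6438, 0.0935, 0.0751]
eef_rot: [0.0, 0.987, 0.161, 0.001]
wrist_force: [-0.2, -1.1, 5.9]
opening: 0.002
```

```bash
for i in 1; do python3 -m pendant '[[[2.5,-12,0,0,0],[0,0,0,0,0]]]'; python3 -m pendant '[[[1.5,-8,0,0,0],[0,0,0,0,0]]]';  python3 -m pendant '[[[0.5,-8,0,0,0],[0,0,0,0,0]]]'; python3 -m pendant '[[[0,-8,0,0,0],[0,0,0,0,0]]]'; done
```

```text
time_s: 7.5
eef_pos: [0.6461, 0.0817, 0.0751]
eef_rot: [-0.0, 0.987, 0.161, 0.001]
wrist_force: [0.4, -1.4, 6.0]
opening: -0.004
time_s: 7.75
eef_pos: [0.6474, 0.0742, 0.075]
eef_rot: [-0.0, 0.987, 0.161, 0.001]
wrist_force: [0.5, 1.7, 4.7]
opening: -0.001
time_s: 8.0
eef_pos: [0.647, 0.0654, 0.0737]
eef_rot: [-0.0, 0.987, 0.161, -0.001]
wrist_force: [0.2, -0.3, 0.0]
opening: -0.002
time_s: 8.25
eef_pos: [0.6473, 0.0573, 0.0739]
eef_rot: [0.0, 0.987, 0.161, -0.0]
wrist_force: [-0.3, 1.2, 0.3]
opening: -0.001
```

The force fell to zero and the tip dropped between y=74 and 65 mm, so that is the notch, and it agrees with the image. I'll move to its middle and lower onto the key.

```bash
python3 -m pendant '[[[0,-9,0,0,0],[0,0,-5,0,0],[0,0,-3,0,0],[0,0,0,0,0]]]'; python3 -m pendant '[[[0,0,-3,0,0],[0,0,0,0,0]]]'; python3 -m pendant '[[[0,0,-3,0,0],[0,0,0,0,0]]]'
```

```text
time_s: 8.75
eef_pos: [0.6471, 0.0492, 0.0657]
eef_rot: [-0.0, 0.987, 0.161, -0.001]
wrist_force: [-0.1, 0.1, 0.2]
opening: -0.001
time_s: 9.0
eef_pos: [0.6477, 0.0492, 0.0634]
eef_rot: [-0.0, 0.987, 0.161, 0.0]
wrist_force: [0.2, 0.4, 1.8]
opening: 0.001
time_s: 9.25
eef_pos: [0.6478, 0.0492, 0.0605]
eef_rot: [-0.0, 0.987, 0.161, 0.0]
wrist_force: [-0.5, 1.5, 2.5]
opening: 0.002
```

```bash
python3 -m pendant '[[[0,0,-3,0,0],[0,0,0,0,0]]]'; python3 -m pendant '[[[0,0,-2,0,0],[0,0,0,0,0]]]'; python3 -m pendant '[[[0,0,-1,0,0],[0,0,0,0,0],[0,0,0,0,0]]]'
```

```text
time_s: 9.5
eef_pos: [0.6478, 0.0492, 0.0574]
eef_rot: [-0.0, 0.987, 0.161, 0.0]
wrist_force: [0.4, 1.3, 4.3]
opening: -0.004
time_s: 9.75
eef_pos: [0.6478, 0.0492, 0.0561]
eef_rot: [-0.0, 0.987, 0.161, 0.0]
wrist_force: [-2.0, 2.0, 8.1]
opening: -0.003
time_s: 10.12
eef_pos: [0.6478, 0.0492, 0.056]
eef_rot: [0.0, 0.987, 0.161, 0.0]
wrist_force: [-4.8, 1.2, 12.7]
opening: -0.0
```

The tip is on the hard stop at z=0.056, and the force rises with no more travel. I'll check the image before handing in.

```bash
python3 -m pendant '[[[0,0,0,0,0],[0,0,0,0,0],[0,0,0,0,0],[0,0,0,0,0]]]'; python3 - <<'E'
from h import *
c=imaging.camera("scene")
cv2.imwrite("pics/sc2.png",cv2.resize(c["img"][190:350,260:440],(720,640))[:,:,::-1][:600])
print([(np.round(w(c,d["at"]),3).tolist(),round(d["confidence"],2)) for d in spotter.tip_of("scene","tumbler")])
E
```

```text
time_s: 10.62
eef_pos: [0.6478, 0.0492, 0.056]
eef_rot: [0.0, 0.987, 0.161, 0.0]
wrist_force: [-4.9, 2.1, 13.9]
opening: -0.003
[([0.562, -0.176, -0.002], 0.94), ([0.324, 0.108, 0.001], 0.77)]
```

View pics/sc2.png

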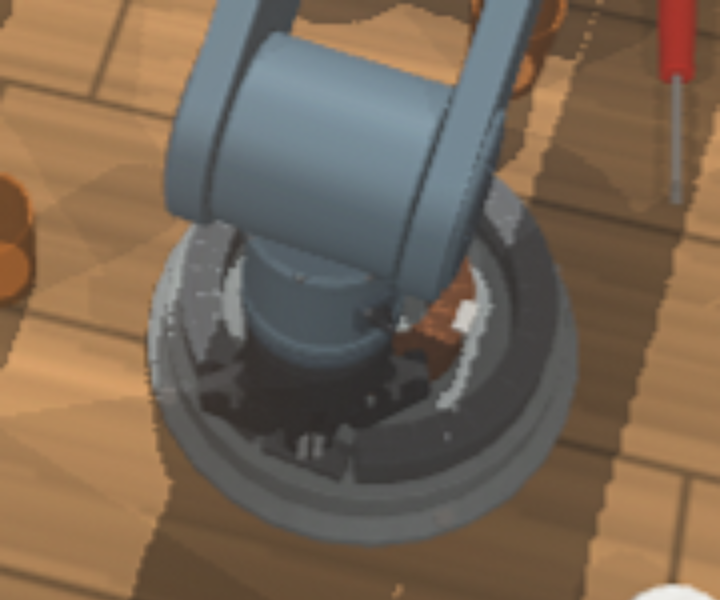

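The scene crop shows the fingertips at (310,445) on the sunk key. A mould half shows shifted outward at (440,320), but the arm hides the glass. I'll take one wrist look at the glass.

```bash
python3 - <<'E'
from h import *
c=imaging.camera("wrist");save(c,"wr2.png")
c=imaging.camera("top")
print([(np.round(w(c,d["at"]),3).tolist(),round(d["confidence"],2)) for d in spotter.tip_of("top","tumbler")])
E
```

```text
[]
```

View pics/wr2.png

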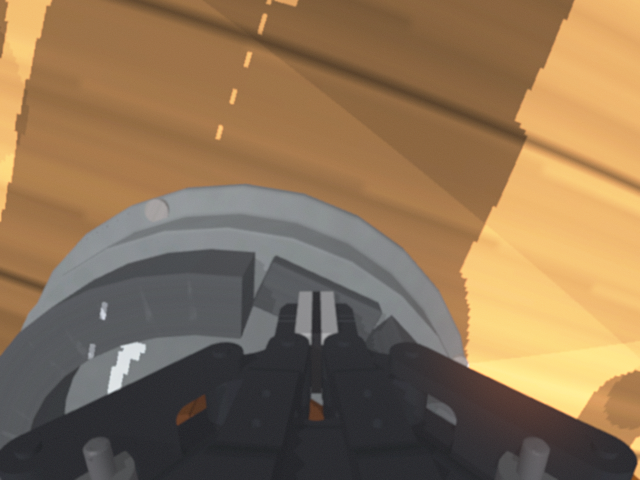

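The wrist view shows the key at (315,290) sunk in the notch, with the fingertips pressing its middle. Nothing has touched the glass.

```bash
python3 -c "
from h import *
s=monitor.get_obs();print(s['eef_pos'],s['wrist_force']);print(order.hand_in())"
```

```text
[0.64783697 0.04917433 0.05596224] [-4.02092242  2.10906316 13.97536535]
the job is handed in; nothing more can be done
None
```

I handed the job in with the shut fingertip holding the release key fully down; no verdict is reported.

- **Sweep:** I set the fingertip on the rim at the brass mark and swept clockwise. Wherever I read it, the downward push was about 5–9 N. The tip dropped into the notch close to 177° from the mark, where the top camera had also shown it.
- **Final press:** The last reading before hand-in was tip height 56.0 mm, which is the key's 9 mm hard stop. The push was about 14 N and the robot's clock was at about 10.7 s.
- **Mould halves:** In the scene picture, the one half I could see looked shifted outward, but I did not measure it.
- **Glass not confirmed:** The arm hid the tumbler from the scene, top and wrist cameras at the end. The spotter could not find it in the last scene and top pictures either, so I could not check it by sight. The gripper's path stayed clear of it, and no force reading suggested contact with it.
- **Tools:** I did not locate the tools again at the end. The only sideways moves below about 230 mm above the table were along the rim.

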